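# Scan the spent gas filter cassette, then pinch its catches and draw it from the dock

### The arm

A 7-joint arm with a two-finger parallel gripper is mounted at the origin on a cart in front of the work surface, level with it; the furniture and walls round the work are solid. World frame = base frame: x ahead of the robot, y to its left, z up, the work surface at z = 0. Lengths are in m, angles in rad, forces in N, time in s.
With the tool pointing down it reaches from about 0.425 to 0.875 m from the base axis. Payload 4.7 kg.
Tool frame: the origin (TCP) lies midway between the tips of the shut fingers; the grasp point (between the pads) lies env.grip_depth behind it (env.grip_depth is the distance from the TCP to the grasp point, in m); z points along the fingers, y is the line along which they close (so a half turn about z gives the same grasp; the last joint's range is limited). The gripper opens to 87 mm and grips with 3 to 60 N. Pads are 19 mm wide; open, the fingers measure 117 mm over their backs; the gripper's body (75 mm by 190 mm) begins 51 mm behind the grasp point.
Start: joints at [0.014, 0.321, -0.07, 1.45, 0.023, 1.371, -0.057], TCP at [0.65, -0, 0.223] pointing down, gripper open.
Joint ranges: [-2.86, 2.86], [-0.3, 2.09], [-1.38, 1.24], [0.06, 2.45], [-1.56, 4.7], [0.09, 2.05], [-2.69, 2.69]. Speed limits (rad/s): [2.57, 2.57, 3.14, 3.14, 3.14, 3.14, 3.14].

### API

Orientations are given as a 3x3 rotation matrix whose columns are the frame's x, y, z axes.
In Python, from plant import telemetry, cams, job, models, env gives the robot as it stands.
- The arm moves only by the tool servo_tool, never from a script. Its argument "targets" is a list that holds one entry, the list of rows, each a list of 5 numbers: the shift along the world's x, y, z in mm, then the turn about the world's z in units of 8 degrees (1.0 is 8 degrees), then the opening, from 0 (shut) to 1 (fully open). In form: [[[x, y, z, spin, jaw], ...]]. A call has 1 to 20 rows; each row is the pose to reach, as a shift and turn from the pose commanded when the call began; what a row does not reach only later rows make up. A row lasts 1/10 s, in which the tool goes at most 50 mm and 8.59 degrees, less where a joint would pass 70% of its speed; a pose out of reach is approached as far as the arm can. A call with a gripper value outside its range is refused whole. The fingers move at their own pace and stop on an object; "grip_force" is the grip in N (left out, the last holds). Time passes only in rows, so rows that repeat a pose let the fingers close. It gives the time, the measured TCP pose, the force, the opening and the grip force at its end, in the units of the state.
- telemetry.get_state(): the state, without advancing time (a new reading comes with each control period).
- cams.grab_frame(name): name is "scene" or "side" or "wrist"; returns a dict with "img" (480x640x3 uint8, red, green, blue), "fx", "fy", "cx", "cy" (pixels), "R" (3x3) and "t" (3): a world point X has camera coordinates R X + t. Camera axes: x right, y down, z forward; pixel columns grow to the right and rows downward; lengths in m; the calibration is good to about 2 mm. A picture is of the moment at which its call begins. There is no depth.
- job.sign_off(): hands the job in; it is judged then, once.
Trained networks look in the newest picture that a camera, given by its name, has taken for a name from the list of things; names that differ only in an ending like _2 or _b are one class to them, and where a whole thing is asked for, a point or a joint stands for the part that bears it (a point fixed in the world has none). Each returns a list of dicts, best first, with "conf" (0 to 1); they miss things now and then, are a little off and sometimes report something else, mostly with a low value. They report only what shows in the picture. A call takes as long as a camera call.
- models.spot_in(camera, label): "at" ([x, y, z] in m, in world coordinates, good to about 4 mm: the middle of the surface that is visible of it).
- models.cut_out(camera, label): "region" (480x640 bool, what is visible of it).
The state is a dict: "t": time; "qpos": joint angles; "joint_velocities": joint speeds; "effort": joint torques, N m; "tcp_pos": TCP position; "tcp_rot": TCP orientation; "force": force on the tool from outside, world axes, zero at the start; "moment": the same for the moment, N m; "width": opening from 0.0 (shut) to 1.0 (fully open); "grip_force": force on a finger pad.
Only numpy, scipy, OpenCV 4.12 (cv2) and the standard library are available. Lean on these libraries where they do the work, as an engineer would, in place of code of your own. Each camera call takes 0.05 s, during which the arm holds its last target. There are 200 camera calls.

### The job

The gas filter cassette with the orange indicator is spent. Take the hand scanner, point it level and squarely at the middle of the barcode label on the front of that cassette from about 6 cm away, keep it still there for two seconds, and lay the scanner flat back on the bare worktop. Then pinch the two blue side catches of the spent cassette together until they are fully in, draw it straight up out of its dock, and finish still holding it by the pinched catches, upright and motionless, its underside about 7 cm above the tops of the dock's walls; leave the green-marked cassette in its dock and do not disturb the jar, beaker and vial standing about.

Things in the scene. Friction and masses are not known exactly. Their poses are not given: they have to be found in the camera images.
- spent_cassette: Spent filter cassette, to be pulled: white and grey plastic block with an orange indicator on top and on the front, 52 (x) x 38 (y) mm, 100 mm tall, about 0.2 kg. Origin at the centre of its underside, z up, x from its front face with the barcode label to its back, y to its left. It stands loosely (1.5 mm play) in its dock, on a floor 8 mm above the worktop, and cannot be lifted while its catches are out.
- spent_label (a point): Middle of the white barcode label (32 mm wide, 26 mm high) on the front (-x) face of the spent cassette, 66 mm above its underside; the label faces the cassette's own -x direction. The dock's front wall, 7.5 mm in front of this face, reaches only 45 mm above the worktop, well below the label.
- spent_grip (a point): Mid-way between the finger pads of the spent cassette's two catches, 74 mm above its underside, 26 mm below its top; axes as the cassette's, pinch along y. The catches are blue strips 26 mm wide (x), 8 to 88 mm above the underside, 56 mm over both when out, 42 mm when pressed in; the cap above is 40 mm wide. Springs: 2.5 N at first, 7 N fully in; hold with 20 N or more.
- spent_catch_left (a joint): The spent cassette's left catch (+y side of the cassette), a sliding blue strip: 0 = sprung fully out (its hook caught under the dock's lip), 0.007 m = pressed fully in (hook free). The hook clears the lip once pressed past about 0.004 m.
- spent_catch_right (a joint): The spent cassette's right catch (-y side of the cassette), a sliding blue strip: 0 = sprung fully out (its hook caught under the dock's lip), 0.007 m = pressed fully in (hook free). The hook clears the lip once pressed past about 0.004 m.
- dock_spent: Fixed metal dock of the spent cassette, base 96 x 92 mm, walls up to 45 mm above the worktop and 41 mm either side of its centre, 8 mm floor; origin at the centre of its underside on the worktop, x to its back, y to its left, z up.
- fresh_cassette: Fresh filter cassette in the other dock, same shape but with a green indicator; leave it alone: 52 (x) x 38 (y) mm, 100 mm tall, about 0.2 kg. Origin at the centre of its underside, z up, x from its front face with the barcode label to its back, y to its left. It stands loosely (1.5 mm play) in its dock, on a floor 8 mm above the worktop, and cannot be lifted while its catches are out.
- dock_fresh: Fixed dock of the fresh cassette, the same as the other one. Either dock may be the left one.
- scanner: Hand scanner lying on the worktop, 110 x 40 x 26 mm, 0.12 kg. Origin at the centre of its underside; x points along its length to its nose with the dark red window, from which it looks straight ahead; z up. Grip it across its grey handle (30 mm wide in y, from x = -55 to +20 mm); the black head (40 mm wide) is in front of that.
- scanner_center (a point): Point in the scanner's grey handle at the middle of its length and half-way up (13 mm above its underside), close to its centre of mass; axes as the scanner's. A good place to grip.
- scanner_nose (a point): Middle of the scanner's window, 55 mm ahead of scanner_center along the scanner's x; axes as the scanner's. The scanner looks along +x from here.
- jar_center (a point): Centre of a white jar with a green lid, 39 mm across, 47 mm tall, standing on the worktop; leave alone.
- beaker_center (a point): Centre of a small glass beaker, 48 mm across, 58 mm tall, standing on the worktop; leave alone.
- vial_center (a point): Centre of a glass vial with a white cap, 23 mm across, 77 mm tall, standing on the worktop; leave alone.

How it is judged:
By the outcome, as a careful person would: the job done as asked, in the order asked, and still so for the second after the job is handed in, while the arm keeps its last pose, push and grip.
It also fails if it takes over 64 s, if anything falls off the work surface, if the arm or the gripper's body presses on something with over 40 N, if the wrist force passes 120 N, or if a joint passes its speed limit or range.

## Working session

There is one attempt and no reset: what is moved stays moved. The work goes in short steps, Python scripts to look and compute and a tool call to move; the robot and the scene stay as the last step left them, time stands still between calls to the robot, and variables do not carry over. Pictures are saved under pics/ and viewed, at most 10 in all, crops included, and the job is handed in when it is done.

Besides the shell and the picture viewer there is one more tool, called after "Call:" as name([rows], argument=value, ...), one row to a line, values as JSON. servo_tool: Moves the arm, as the interface text tells. Its arguments: {"type":"object","properties":{"targets":{"type":"array","items":{"type":"array","items":{"type":"array","items":{"type":"number"}}}},"grip_force":{"type":"number"}},"required":["targets"]}

```bash
mkdir -p pics; ls; python3 - <<'E'
from plant import telemetry, cams, job, models, env
import cv2,numpy as np
s=telemetry.get_state();print(s['t'],s['tcp_pos'],np.round(s['tcp_rot'],3),s['width'],env.grip_depth)
for c in ['scene','side','wrist']:
    f=cams.grab_frame(c);cv2.imwrite(f'pics/a_{c}.png',f['img'][:,:,::-1])
    print(c,f['fx'],np.round(-f['R'].T@f['t'],3),np.round(f['R'],2).tolist())
    for n in ['spent_cassette','fresh_cassette','scanner','spent_label','spent_grip','scanner_center','scanner_nose','jar_center','beaker_center','vial_center','dock_spent']:
        print(n,[(np.round(d['at'],3).tolist(),round(d['conf'],2)) for d in models.spot_in(c,n)[:2]])
E
```

```text
pics
0.0 [ 6.49459182e-01 -6.42348960e-05  2.21456214e-01] [[ 0.     1.    -0.002]
 [ 1.    -0.    -0.   ]
 [-0.    -0.002 -1.   ]] 0.9999048656298479 0.0187
scene 459.8185878506499 [0.129 0.615 0.595] [[-0.74, -0.67, -0.0], [-0.39, 0.44, -0.81], [0.54, -0.6, -0.58]]
spent_cassette [([0.557, -0.009, 0.086], 0.88)]
fresh_cassette [([0.582, 0.189, 0.093], 0.67)]
scanner []
spent_label [([0.556, -0.005, 0.085], 0.78), ([0.529, -0.194, 0.032], 0.64)]
spent_grip [([0.563, -0.003, 0.09], 0.75), ([0.581, 0.191, 0.094], 0.45)]
scanner_center [([0.503, 0.324, 0.026], 0.93)]
scanner_nose [([0.501, 0.325, 0.03], 0.62)]
jar_center [([0.525, -0.191, 0.034], 0.9)]
beaker_center [([0.72, -0.025, 0.039], 0.86)]
vial_center [([0.683, 0.311, 0.047], 0.79)]
dock_spent [([0.539, 0.007, 0.02], 0.87)]
side 475.49480876036466 [ 0.184 -0.688  0.63 ] [[0.88, -0.48, -0.02], [-0.27, -0.46, -0.84], [0.4, 0.74, -0.54]]
spent_cassette [([0.558, -0.041, 0.081], 0.83)]
fresh_cassette [([0.592, 0.162, 0.082], 0.93)]
scanner [([0.506, 0.308, 0.02], 0.58)]
spent_label [([0.555, -0.037, 0.084], 0.98)]
spent_grip [([0.558, -0.04, 0.087], 0.96)]
scanner_center [([0.507, 0.309, 0.021], 0.76), ([0.563, -0.05, 0.068], 0.46)]
scanner_nose [([0.503, 0.312, 0.02], 0.63)]
jar_center [([0.527, -0.212, 0.039], 0.73)]
beaker_center [([0.707, -0.032, 0.043], 0.63)]
vial_center []
dock_spent [([0.544, -0.062, 0.021], 0.74)]
wrist 396.0655827658581 [0.65  0.074 0.385] [[1.0, 0.0, 0.0], [0.0, -0.96, 0.27], [0.0, -0.27, -0.96]]
spent_cassette [([0.575, -0.008, 0.103], 0.61)]
fresh_cassette []
scanner []
spent_label [([0.576, -0.011, 0.104], 0.57)]
spent_grip [([0.571, -0.015, 0.11], 0.75)]
scanner_center [([0.598, 0.152, 0.068], 0.58)]
scanner_nose [([0.59, 0.006, 0.028], 0.57)]
jar_center [([0.543, -0.185, 0.041], 0.94)]
beaker_center [([0.727, -0.038, 0.031], 0.8)]
vial_center []
dock_spent [([0.592, 0.005, 0.027], 0.89), ([0.602, 0.15, 0.068], 0.47)]
```

View pics/a_scene.png

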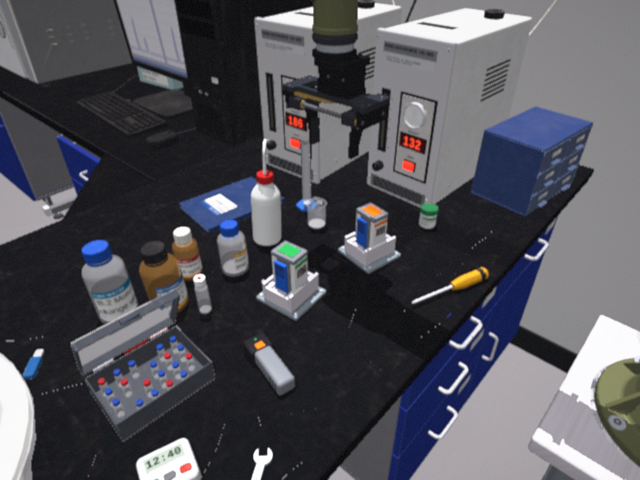

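View pics/a_side.png

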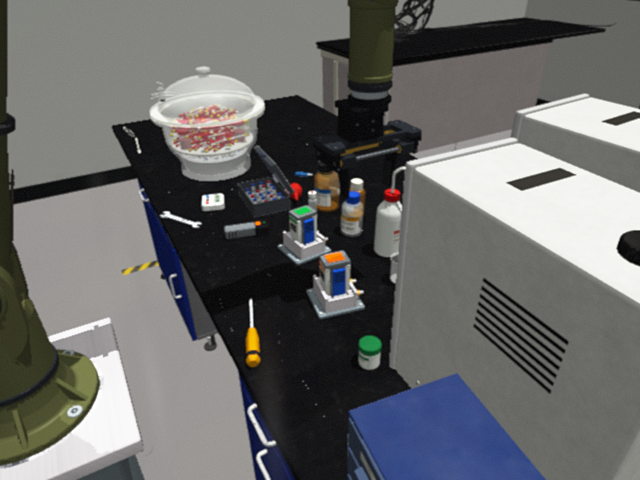

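View pics/a_wrist.png

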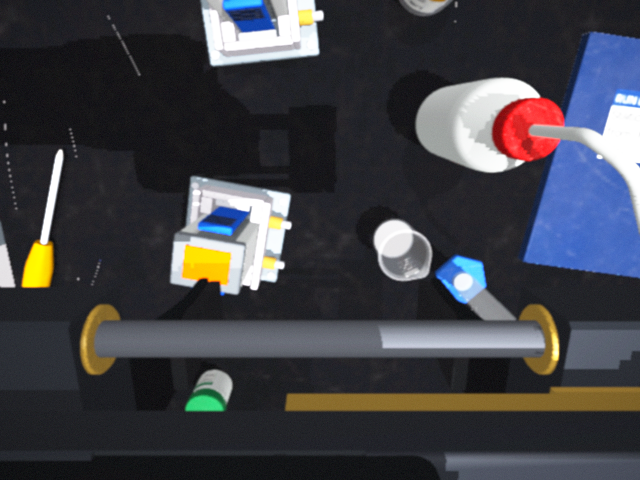

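The scene view shows the orange cassette at (372,225), the green one at (290,262), and the scanner at (270,365) with its black/orange head at (258,347). The label side faces the robot and the yellow pipes are at the back. Next I'll measure the poses.

```bash
cat > h.py <<'E'
from plant import telemetry, cams, job, models, env
import cv2,numpy as np
def toplane(f,uv,z):
    uv=np.asarray(uv,float).reshape(-1,2)
    d=np.c_[(uv[:,0]-f['cx'])/f['fx'],(uv[:,1]-f['cy'])/f['fy'],np.ones(len(uv))]@f['R']
    c=-f['R'].T@f['t']
    return c+d*((z-c[2])/d[:,2])[:,None]
def proj(f,X):
    p=np.atleast_2d(X)@f['R'].T+f['t']
    return np.c_[p[:,0]/p[:,2]*f['fx']+f['cx'],p[:,1]/p[:,2]*f['fy']+f['cy']]
def rect(m,f,z):
    v,u=np.nonzero(m)
    P=toplane(f,np.c_[u,v],z)[:,:2]
    (c,s,a)=cv2.minAreaRect((P*1000).astype(np.float32))
    return np.round(c,1),np.round(s,1),round(a,1),len(u)
def hue(f,lo,hi,smin=150,vmin=100):
    h=cv2.cvtColor(f['img'],cv2.COLOR_RGB2HSV)
    return (h[...,0]>=lo)&(h[...,0]<=hi)&(h[...,1]>smin)&(h[...,2]>vmin)
E
python3 - <<'E'
from h import *
for c in ['scene','side']:
    f=cams.grab_frame(c)
    for r in models.cut_out(c,'scanner')[:1]+models.cut_out(c,'scanner_center')[:1]: print(c,'scanner',rect(r['region'],f,0.015),rect(r['region'],f,0.026),r['conf'])
    o=hue(f,5,20)
    n,l,st,ce=cv2.connectedComponentsWithStats(o.astype(np.uint8))
    for i in range(1,n):
        if st[i,4]>15: 
            print('orange',c,st[i],np.round(toplane(f,ce[i],0.026)*1000),rect(l==i,f,0.108))
f=cams.grab_frame('wrist')
o=hue(f,5,20);n,l,st,ce=cv2.connectedComponentsWithStats(o.astype(np.uint8))
for i in range(1,n):
    if st[i,4]>200: print('w',st[i],rect(l==i,f,0.108))
E
```

```text
scene scanner (array([504.4, 319.9]), array([ 44. , 124.2]), 73.8, 1512) (array([497.3, 325.5]), array([ 43.1, 121.8]), 73.8, 1512) 0.81
scene scanner (array([506.5, 319.9]), array([ 46.5, 127. ]), 72.8, 1592) (array([499.4, 325.5]), array([ 45.6, 124.6]), 72.8, 1592) 0.67
orange scene [363 205  19  11 108] [[ 639. -132.   26.]] (array([566.1, -24.1]), array([25., 31.]), 83.0, 108)
orange scene [375 220  12   6  17] [[ 594. -103.   26.]] (array([5.267e+02, 1.000e-01]), array([28.3,  2.4]), 81.1, 17)
orange scene [174 241  22  19 156] [[828. 243.  26.]] (array([726.4, 295.9]), array([37.5, 46. ]), 73.0, 156)
orange scene [157 256  23  20 236] [[813. 297.  26.]] (array([715.3, 344.2]), array([33.1, 57.9]), 61.9, 236)
orange scene [141 264  17  16 143] [[827. 331.  26.]] (array([728.6, 371.3]), array([21.5, 46. ]), 85.8, 143)
orange scene [480 266   9  12  47] [[ 347. -101.   26.]] (array([314.5,   2.6]), array([10.3, 28. ]), 50.0, 47)
orange scene [450 269  32  21 251] [[360. -54.  26.]] (array([329.4,  42.6]), array([66.6, 25.9]), 70.0, 251)
orange scene [178 299   9  10  22] [[704. 3
[... 1001 characters left out ...]
327  14  25 124] [[363. -77.  26.]] (array([ 341.8, -155.8]), array([55.4, 19.8]), 69.0, 124)
orange side [246 353  15  13 106] [[ 348. -120.   26.]] (array([ 326.6, -196.2]), array([23.9, 20.5]), 73.5, 106)
w [ 21 240  33  48 212] (array([443.2, -23.9]), array([42.8, 20.9]), 70.3, 212)
w [ 92 305  28  19 224] (array([486.3, -62.1]), array([19.2, 14. ]), 11.5, 224)
w [520 305  32  39 345] (array([821.9, -70. ]), array([18.3, 37.5]), 49.3, 345)
w [ 86 340  29  35 268] (array([ 471.7, -101.7]), array([23.6, 26.3]), 41.6, 268)
w [526 344  27  30 271] (array([ 828.4, -103.2]), array([23.5, 19.9]), 36.5, 271)
w [ 286  387  354   24 3701] (array([ 768.2, -139.8]), array([290.2,  22. ]), 0.7, 3701)
```

Call:
servo_tool([
  [[-20,40,0,1,1],[-40,80,0,2,1],[-58,120,0,3,1],[-76,160,0,4,1],[-94,200,0,5,1],[-112,240,0,6,1],[-128,280,0,7,1],[-144,316,-20,8,1],[-144,316,-40,9,1],[-144,316,-50,9.25,1],[-144,316,-50,9.25,1]],
])

```text
t: 3.25
tcp_pos: [0.5049, 0.3155, 0.1707]
tcp_rot: [[-0.961, 0.275, -0.003], [0.275, 0.961, -0.002], [0.002, -0.002, -1.0]]
force: [-0.4, -1.0, -0.5]
width: 1.004
grip_force: 0.0
```

```bash
python3 - <<'E'
from h import *
s=telemetry.get_state();print(s['t'],s['tcp_pos'],np.degrees(np.arctan2(s['tcp_rot'][1,1],s['tcp_rot'][0,1])),s['force'])
f=cams.grab_frame('wrist')
cv2.imwrite('pics/b.png',f['img'][:,:,::-1])
for n in ['scanner','scanner_center']:
    for r in models.cut_out('wrist',n)[:1]: print(n,rect(r['region'],f,0.013),rect(r['region'],f,0.026),r['conf'])
o=hue(f,5,20);n,l,st,ce=cv2.connectedComponentsWithStats(o.astype(np.uint8))
for i in range(1,n):
    if st[i,4]>100: print('w',st[i],toplane(f,ce[i],0.026))
E
```

```text
3.25 [0.50489196 0.31546886 0.17072695] 74.03318146089525 [-0.39063974 -1.00729662 -0.50226645]
scanner (array([506.9, 317.9]), array([ 41.2, 113.8]), 77.6, 5423) (array([503.9, 318.6]), array([ 39.5, 109.2]), 77.6, 5423) 0.65
scanner_center (array([507.6, 319.4]), array([ 41.1, 113.8]), 75.3, 5484) (array([504.7, 320.1]), array([ 39.4, 109.1]), 75.3, 5484) 0.79
w [ 80 305  40  54 436] [[0.5372062  0.10817414 0.026     ]]
w [520 305  35  69 626] [[0.65161731 0.47047441 0.026     ]]
w [ 87 353  28  21 220] [[0.57317401 0.09465764 0.026     ]]
w [ 473  387  167   24 1439] [[0.72358626 0.48902428 0.026     ]]
w [286 394  38  17 203] [[0.65786323 0.25497904 0.026     ]]
w [318 394  29  17 163] [[0.66777623 0.27929831 0.026     ]]
w [347 395  37  16 177] [[0.67711606 0.30937787 0.026     ]]
w [374 394  29  17 131] [[0.67860392 0.3307327  0.026     ]]
```

View pics/b.png

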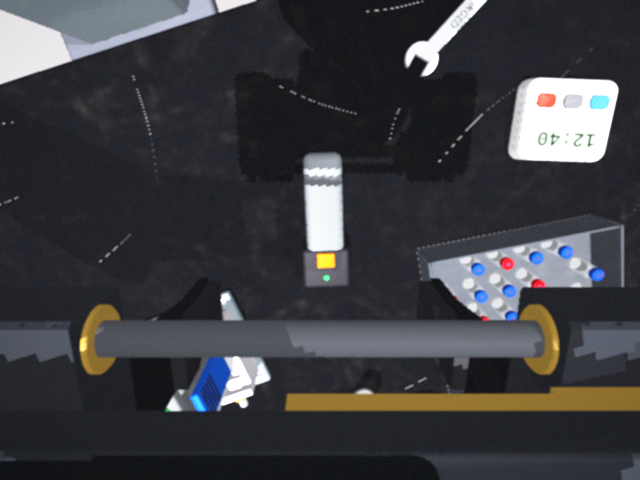

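The scanner's tail is at (322,155) and its nose at (327,285), about 2.5° off the tool. Correcting that and descending.

Call:
servo_tool([
  [[-1,3,-40,0.3,0.75],[-1,3,-85,0.3,0.75],[-1,3,-125,0.3,0.75],[-1,3,-150,0.3,0.75],[-1,3,-165,0.3,0.75],[-1,3,-165,0.3,0.75],[-1,3,-165,0.3,0.2],[-1,3,-165,0.3,0.2],[-1,3,-165,0.3,0.2],[-1,3,-165,0.3,0.2],[-1,3,-165,0.3,0.2]],
], grip_force=20)

```text
t: 4.5
tcp_pos: [0.5053, 0.3191, 0.0082]
tcp_rot: [[-0.972, 0.235, 0.001], [0.235, 0.972, 0.0], [-0.001, 0.001, -1.0]]
force: [-0.2, 0.6, -0.4]
width: 0.383
grip_force: 0.0
```

Call:
servo_tool([
  [[0,0,0,0,0.2],[0,0,0,0,0.2],[0,0,0,0,0.2],[0,0,20,0,0.2],[0,0,60,0,0.2],[0,0,100,0,0.2],[0,0,130,0,0.2],[0,0,130,0,0.2]],
])

```text
t: 5.3
tcp_pos: [0.5074, 0.3209, 0.1424]
tcp_rot: [[-0.972, 0.235, 0.007], [0.235, 0.972, 0.004], [-0.006, 0.006, -1.0]]
force: [0.5, 0.2, -0.8]
width: 0.344
grip_force: 20.0
```

```bash
python3 - <<'E'
from h import *
s=telemetry.get_state();print(s['width'],s['grip_force'])
fs={c:cams.grab_frame(c) for c in ['scene','side','wrist']}
m=models.cut_out('wrist','scanner')
print([ (rect(r['region'],fs['wrist'],0.15),r['conf']) for r in m[:1]])
for c in ['scene','side']:
    u,v=proj(fs[c],[.565,-.024,.07])[0].astype(int)
    im=fs[c]['img'][v-45:v+45,u-60:u+60]
    cv2.imwrite(f'pics/c_{c}.png',cv2.resize(im,None,fx=6,fy=6,interpolation=cv2.INTER_CUBIC)[:,:,::-1]);print(c,u-60,v-45)
a=np.hstack([cv2.resize(cv2.imread(f'pics/c_{c}.png'),(400,300)) for c in ['scene','side']]);cv2.imwrite('pics/c.png',a)
E
```

```text
0.3442125293862406 19.99638855457306
[((array([496.2, 319.6]), array([40.4, 96.1]), 78.1, 14102), 0.87)]
scene 310 181
side 274 227
```

View pics/c.png

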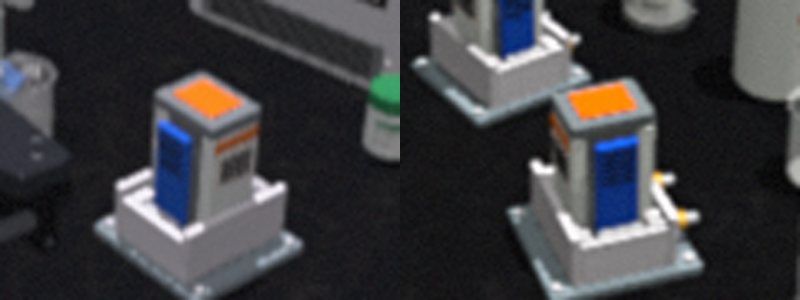

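The crops show the orange cassette with its barcode face toward the robot and both blue catches out. I'll fit its pose from the cap corners: scene crop (205,73), (262,105), (200,135), (153,97), side crop (160,132), (258,122), (233,80), (155,95).

```bash
python3 - <<'E'
from h import *
from scipy.optimize import least_squares
fs={c:cams.grab_frame(c) for c in ['scene','side']}
k=120/400
obs=[('scene',310,181,{(1,-1):(205,73),(-1,-1):(262,105),(-1,1):(200,135),(1,1):(153,97)}),
('side',274,227,{(-1,-1):(160,132),(1,-1):(258,122),(1,1):(233,80),(-1,1):(155,95)})]
def res(p,sel=None):
    r=[]
    for c,u0,v0,d in obs:
        if sel and c!=sel: continue
        for (a,b),(u,v) in d.items():
            x,y=a*.026,b*.02;C,S=np.cos(p[2]),np.sin(p[2])
            r+=list(proj(fs[c],[p[0]+C*x-S*y,p[1]+S*x+C*y,.108])[0]-[u0+u*k,v0+v*k])
    return np.array(r)
for s in [None,'scene','side']:
    q=least_squares(res,[.565,-.024,-.14],args=(s,));print(s,q.x[:2],np.degrees(q.x[2]),np.abs(q.fun).max())
    if s is None:
        p=q.x
        w=p[:2]-(.026+.06+.055)*np.array([np.cos(p[2]),np.sin(p[2])]);print('scanner_center target',w)
E
```

```text
None [ 0.56421184 -0.02418607] -16.188202895117808 2.776087902623601
scanner_center target [0.42880233 0.0151238 ]
scene [ 0.56323295 -0.0192383 ] -15.188646662959298 2.1086050008006794
side [ 0.56087907 -0.03063774] -17.156100575075804 1.3782101792645562
```

```bash
python3 - <<'E'
from h import *
s=telemetry.get_state();f=cams.grab_frame('wrist')
Rt,pt=np.array(s['tcp_rot']),np.array(s['tcp_pos'])
Rc=f['R']@Rt; tc=f['R']@pt+f['t']   # tool->cam
R0=np.array([[0,1,-.002],[1,0,0],[0,-.002,-1]]);p0=np.array([.649459,-.000064,.221456])
g=dict(f);g['R']=Rc@R0.T;g['t']=tc-g['R']@p0
print(np.round(g['R'],2).tolist(),-g['R'].T@g['t'])
g['img']=cv2.imread('pics/a_wrist.png')[:,:,::-1].copy()
o=hue(g,5,30);o[:,:150]=0;o[:,260:]=0
n,l,st,ce=cv2.connectedComponentsWithStats(o.astype(np.uint8))
for i in range(1,n):
    if st[i,4]>50: print(st[i],ce[i],rect(l==i,g,0.108))
np.savez('toolcam.npz',Rc=Rc,tc=tc)
crop=g['img'][165:305,150:310];cv2.imwrite('pics/d.png',cv2.resize(crop,None,fx=4,fy=4,interpolation=cv2.INTER_CUBIC)[:,:,::-1])
import pickle;pickle.dump(g,open('g.pkl','wb'))
E
```

```text
[[1.0, 0.0, -0.0], [0.0, -0.96, 0.27], [-0.0, -0.27, -0.96]] [0.64991724 0.07322366 0.38350271]
[ 182  245   49   40 1437] [205.90675017 264.57550452] (array([565.9, -23.8]), array([25.7, 33.4]), 78.9, 1437)
```

View pics/d.png

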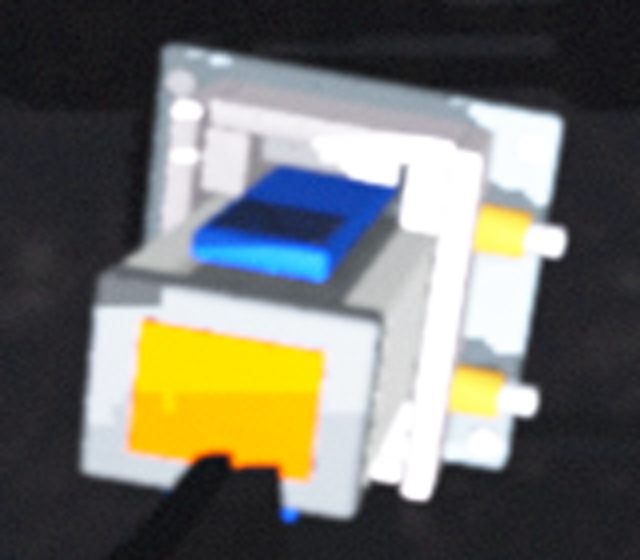

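The close crop gives the cap corners (97,275), (380,318), (355,518), (83,475) and the base-plate corners (165,45), (562,118), (502,468).

```bash
python3 - <<'E'
from h import *
import pickle
g=pickle.load(open('g.pkl','rb'))
px=lambda L:np.array(L)/4+[150,165]
T=toplane(g,px([(97,275),(380,318),(355,518),(83,475)]),.108)[:,:2]*1000
print(T.round(1),T.mean(0)); ang=lambda a,b:np.degrees(np.arctan2(*(b-a)[::-1]))
print(ang(T[0],T[1]),ang(T[3],T[2]),ang(T[3],T[0])-90,ang(T[2],T[1])-90, np.linalg.norm(T[1]-T[0]),np.linalg.norm(T[3]-T[0]))
P=toplane(g,px([(165,45),(562,118),(502,468)]),.005)[:,:2]*1000
print(P.round(1),(P[0]+P[2])/2,ang(P[0],P[1]),ang(P[2],P[1])-90)
E
```

```text
[[ 5.448e+02  2.000e-01]
 [ 5.954e+02 -7.800e+00]
 [ 5.887e+02 -4.700e+01]
 [ 5.384e+02 -3.840e+01]] [566.80090348 -23.2268777 ]
-8.985380306900337 -9.676180611073844 -9.421113780034247 -9.644825524259218 51.20719365139069 39.141899350714205
[[527.2  29.5]
 [621.3  12.1]
 [604.2 -78. ]] [565.70002086 -24.25324295] -10.461685152442039 -10.719465458075788
```

Call:
servo_tool([
  [[-15,-10,0,0,0.2],[-35,-30,0,0.1,0.2],[-55,-60,0,0.2,0.2],[-70,-95,0,0.3,0.2],[-76,-130,0,0.4,0.2],[-76,-165,0,0.5,0.2],[-76,-200,0,0.5,0.2],[-76,-235,0,0.5,0.2],[-76,-265,-10,0.5,0.2],[-76,-290,-25,0.5,0.2],[-76,-308,-45,0.5,0.2],[-76,-319,-60,0.5,0.2],[-76,-319,-68,0.5,0.2],[-76,-319,-68,0.5,0.2],[-76,-319,-68,0.5,0.2],[-76,-319,-68,0.5,0.2]],
])

```text
t: 7.25
tcp_pos: [0.4298, 0.0009, 0.0704]
tcp_rot: [[-0.986, 0.165, 0.002], [0.165, 0.986, 0.0], [-0.001, 0.0, -1.0]]
force: [-0.7, -0.1, -0.8]
width: 0.341
grip_force: 20.0
```

```bash
python3 - <<'E'
from h import *
s=telemetry.get_state();print(s['t'],s['tcp_pos'],np.degrees(np.arctan2(s['tcp_rot'][1,1],s['tcp_rot'][0,1])),s['tcp_rot'][:,2])
fs={c:cams.grab_frame(c) for c in ['scene','side','wrist']}
for c in ['scene','side']:
  for n in ['scanner_nose','scanner_center','scanner','spent_label']:
    print(c,n,[(np.round(d['at'],3).tolist(),round(d['conf'],2)) for d in models.spot_in(c,n)[:2]])
  f=fs[c];im=f['img'].copy()
  p=np.array([.566,-.0238]);a=np.radians(-9.7);n=np.array([np.cos(a),np.sin(a)]);l=np.array([-n[1],n[0]])
  for q,h in [(p-n*.026,.074),(p-n*.086,.074),(p-n*.141,.074)]:
    u,v=proj(f,[*q,h])[0]; im[int(round(v)),int(round(u))]=(255,0,255)
  u,v=proj(f,[.5,-.01,.07])[0].astype(int)
  cv2.imwrite(f'pics/e_{c}.png',cv2.resize(im[v-56:v+56,u-75:u+75],(400,300),interpolation=cv2.INTER_NEAREST)[:,:,::-1])
cv2.imwrite('pics/e.png',np.hstack([cv2.imread(f'pics/e_{c}.png') for c in ['scene','side']]))
E
```

```text
7.25 [0.42975696 0.00086814 0.07035086] 80.48784839167506 [ 1.50761817e-03  2.30997271e-04 -9.99998837e-01]
scene scanner_nose [([0.401, 0.015, 0.086], 0.85)]
scene scanner_center [([0.403, 0.015, 0.085], 0.86)]
scene scanner [([0.404, 0.016, 0.087], 0.72)]
scene spent_label [([0.561, -0.003, 0.085], 0.71)]
side scanner_nose []
side scanner_center [([0.402, -0.01, 0.082], 0.59)]
side scanner [([0.404, -0.01, 0.08], 0.97)]
side spent_label [([0.555, -0.035, 0.085], 0.97), ([0.402, -0.012, 0.08], 0.15)]
```

View pics/e.png

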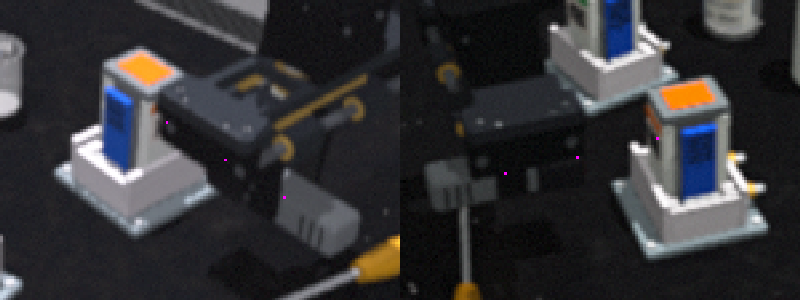

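The scanner's tail shows at about (345,232) in the scene half and (428,187) in the side half, where it was predicted. A small trim, then hold.

Call:
servo_tool([
  [[1,-1,-2,0,0.2],[1,-1,-2,0,0.2],[1,-1,-2,0,0.2],[1,-1,-2,0,0.2],[1,-1,-2,0,0.2],[1,-1,-2,0,0.2],[1,-1,-2,0,0.2],[1,-1,-2,0,0.2],[1,-1,-2,0,0.2],[1,-1,-2,0,0.2],[1,-1,-2,0,0.2],[1,-1,-2,0,0.2],[1,-1,-2,0,0.2],[1,-1,-2,0,0.2],[1,-1,-2,0,0.2],[1,-1,-2,0,0.2],[1,-1,-2,0,0.2],[1,-1,-2,0,0.2],[1,-1,-2,0,0.2],[1,-1,-2,0,0.2]],
])

```text
t: 9.8
tcp_pos: [0.43, -0.001, 0.0676]
tcp_rot: [[-0.986, 0.167, 0.0], [0.167, 0.986, 0.0], [-0.0, 0.0, -1.0]]
force: [-0.6, -0.3, -1.0]
width: 0.343
grip_force: 20.0
```

Call:
servo_tool([
  [[0,0,0,0,0.2],[0,0,0,0,0.2],[0,0,0,0,0.2],[0,0,0,0,0.2],[0,0,0,0,0.2],[0,0,0,0,0.2],[0,0,0,0,0.2],[0,0,0,0,0.2],[0,0,0,0,0.2],[0,0,0,0,0.2]],
])

```text
t: 10.8
tcp_pos: [0.43, -0.001, 0.0676]
tcp_rot: [[-0.986, 0.167, -0.0], [0.167, 0.986, 0.0], [0.0, 0.0, -1.0]]
force: [0.1, -0.4, -1.8]
width: 0.341
grip_force: 20.0
```

Call:
servo_tool([
  [[-2,5,20,0,0.2],[-2,20,50,0,0.2],[0,45,70,0,0.2],[0,80,70,0,0.2],[0,115,70,0,0.2],[5,150,70,0,0.2],[15,185,70,0,0.2],[30,220,70,0,0.2],[45,250,70,0,0.2],[60,280,65,0,0.2],[70,305,45,0,0.2],[75,320,20,0,0.2],[75,320,-10,0,0.2],[75,320,-35,0,0.2],[75,320,-50,0,0.2],[75,320,-56,0,0.2],[75,320,-60,0,0.2],[75,320,-60,0,0.2],[75,320,-60,0,0.2],[75,320,-60,0,0.2]],
])

```text
t: 12.8
tcp_pos: [0.5058, 0.3193, 0.0086]
tcp_rot: [[-0.986, 0.167, 0.002], [0.167, 0.986, 0.001], [-0.002, 0.001, -1.0]]
force: [0.1, -0.3, -1.4]
width: 0.344
grip_force: 20.0
```

Call:
servo_tool([
  [[0,0,0,0,0.2],[0,0,0,0,0.2]],
])

```text
t: 13.0
tcp_pos: [0.5053, 0.3191, 0.0081]
tcp_rot: [[-0.986, 0.167, 0.001], [0.167, 0.986, 0.0], [-0.001, 0.001, -1.0]]
force: [-0.0, -0.1, 0.6]
width: 0.341
grip_force: 20.0
```

Call:
servo_tool([
  [[0,0,0,0,0.4],[0,0,0,0,0.6],[0,0,0,0,0.75],[0,0,0,0,0.75],[0,0,15,0,0.75],[0,0,50,0,0.75],[0,0,95,0,1],[0,0,140,0,1],[0,-10,180,0,1],[0,-40,220,0,1],[0,-80,252,0,1],[0,-125,252,0,1],[0,-170,252,0,1],[5,-215,252,0,1],[15,-260,252,0,1],[30,-300,252,0,1],[50,-330,252,0,1],[60,-343,252,0,1],[60,-343,252,0,1],[60,-343,252,0,1]],
])

```text
t: 15.0
tcp_pos: [0.5647, -0.022, 0.2599]
tcp_rot: [[-0.986, 0.165, -0.0], [0.165, 0.986, 0.002], [0.001, 0.001, -1.0]]
force: [-0.4, 0.3, -0.2]
width: 0.997
grip_force: 0.0
```

```bash
python3 - <<'E'
from h import *
s=telemetry.get_state();print(s['t'],s['tcp_pos'],np.degrees(np.arctan2(s['tcp_rot'][1,1],s['tcp_rot'][0,1])),s['width'])
f=cams.grab_frame('wrist');im=f['img'].copy()
o=hue(f,5,30);n,l,st,ce=cv2.connectedComponentsWithStats(o.astype(np.uint8))
for i in range(1,n):
    if st[i,4]>500: print(st[i],rect(l==i,f,.108))
fs=cams.grab_frame('scene')
for r in models.cut_out('scene','scanner')[:1]: print('scanner',rect(r['region'],fs,0.015),r['conf'])
u,v=proj(fs,[.505,.319,.01])[0].astype(int)
b=cv2.resize(fs['img'][v-60:v+60,u-40:u+40],(320,480))
cv2.imwrite('pics/f.png',cv2.resize(np.hstack([im,b]),(780,390))[:,:,::-1])
E
```

```text
15.0 [ 0.56465088 -0.02200545  0.25987665] 80.50778284990221 0.9972853128762371
[ 200    0   76   20 1254] (array([402.7, -53.3]), array([52.8, 12. ]), 80.6, 1254)
[ 304  206   30   39 1107] (array([566.9, -23. ]), array([23.3, 31.9]), 80.0, 1107)
[  80  305   40   69 1256] (array([ 637.9, -232.3]), array([30.8, 71.7]), 66.7, 1256)
[ 520  305   39   69 1250] (array([702.1, 153.6]), array([72., 30.]), 4.4, 1250)
[ 286  387  354   24 6182] (array([752.1,  82.8]), array([330.1,  24.9]), 80.5, 6182)
scanner (array([505. , 319.5]), array([ 46.8, 123.6]), 77.9, 1562) 0.73
```

View pics/f.png

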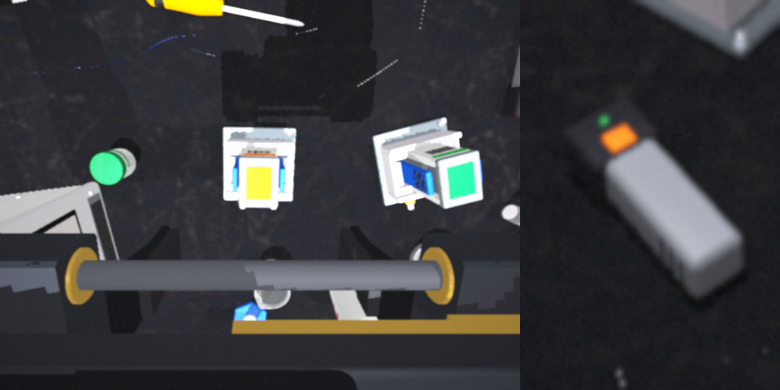

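The scanner lies flat. The orange patch is centred under the tool at (258,183) and the yaw matches. Descending over the cassette.

Call:
servo_tool([
  [[1,1,-40,0,1],[1,1,-80,0,1],[1,1,-120,0,1],[1,1,-150,0,1],[1,1,-175,0,1],[1,1,-190,0,1],[1,1,-196,0,1],[1,1,-196,0,1],[1,1,-196,0,1],[1,1,-196,0,1],[1,1,-196,0,1]],
], grip_force=30)

```text
t: 16.25
tcp_pos: [0.5668, -0.0231, 0.0648]
tcp_rot: [[-0.986, 0.167, 0.002], [0.167, 0.986, -0.0], [-0.002, 0.0, -1.0]]
force: [-1.1, 0.5, -0.5]
width: 0.999
grip_force: 0.0
```

Call:
servo_tool([
  [[0,0,0,0,0.6],[0,0,0,0,0.5],[0,0,0,0,0.35],[0,0,0,0,0.3],[0,0,0,0,0.3],[0,0,0,0,0.3],[0,0,0,0,0.3],[0,0,0,0,0.3],[0,0,0,0,0.3],[0,0,0,0,0.3]],
])

```text
t: 17.25
tcp_pos: [0.5663, -0.023, 0.0639]
tcp_rot: [[-0.986, 0.167, 0.001], [0.167, 0.986, 0.0], [-0.001, 0.0, -1.0]]
force: [0.2, 1.0, 3.2]
width: 0.461
grip_force: 30.0
```

Call:
servo_tool([
  [[0,0,3,0,0.3],[0,0,8,0,0.3],[0,0,15,0,0.3],[0,0,23,0,0.3],[0,0,31,0,0.3],[0,0,39,0,0.3],[0,0,47,0,0.3],[0,0,55,0,0.3],[0,0,63,0,0.3],[0,0,71,0,0.3],[0,0,79,0,0.3],[0,0,87,0,0.3],[0,0,95,0,0.3],[0,0,101,0,0.3],[0,0,105,0,0.3],[0,0,107,0,0.3],[0,0,107,0,0.3],[0,0,107,0,0.3],[0,0,107,0,0.3],[0,0,107,0,0.3]],
])

```text
t: 19.25
tcp_pos: [0.5658, -0.023, 0.1703]
tcp_rot: [[-0.986, 0.167, -0.001], [0.167, 0.986, 0.0], [0.001, 0.0, -1.0]]
force: [1.3, 0.3, -0.7]
width: 0.459
grip_force: 30.0
```

```bash
python3 - <<'E'
from h import *
s=telemetry.get_state();print(s['t'],s['tcp_pos'],s['force'],s['moment'],s['width'],s['grip_force'])
o=[]
for c in ['scene','side']:
  f=cams.grab_frame(c);im=f['img'].copy()
  p=np.array([.566,-.0235]);a=np.radians(-9.7)
  for x,y in [(-.026,.019),(-.026,-.019),(.026,-.019),(.026,.019)]:
    q=p+[np.cos(a)*x-np.sin(a)*y,np.sin(a)*x+np.cos(a)*y]
    for z in (.115,.215):
      u,v=proj(f,[*q,z])[0];im[int(round(v)),int(round(u))]=(255,0,255)
  u,v=proj(f,[.566,-.024,.1])[0].astype(int)
  o.append(cv2.resize(im[v-60:v+60,u-80:u+80],(400,300),interpolation=cv2.INTER_NEAREST))
cv2.imwrite('pics/i.png',np.hstack(o)[:,:,::-1])
E
```

```text
19.25 [ 0.56583467 -0.02300939  0.17026337] [ 1.26702039  0.3345572  -0.6591459 ] [ 0.11064682 -0.08980269 -0.02828121] 0.45910292838779904 29.97240957549451
```

View pics/i.png

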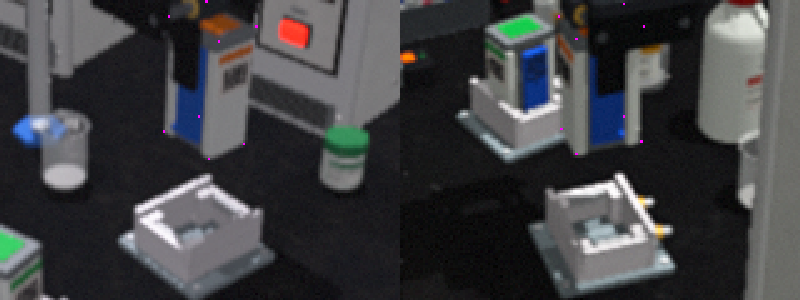

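The cassette is out of the dock, upright, with its bottom corners on the predicted markers (208,158) and (576,153).

Call:
servo_tool([
  [[0,0,0,0,0.3],[0,0,0,0,0.3],[0,0,0,0,0.3],[0,0,0,0,0.3],[0,0,0,0,0.3],[0,0,0,0,0.3],[0,0,0,0,0.3],[0,0,0,0,0.3],[0,0,0,0,0.3],[0,0,0,0,0.3]],
])

```text
t: 20.35
tcp_pos: [0.566, -0.0231, 0.1706]
tcp_rot: [[-0.986, 0.167, 0.0], [0.167, 0.986, 0.0], [-0.0, 0.0, -1.0]]
force: [0.8, 0.5, -2.6]
width: 0.459
grip_force: 30.0
```

```bash
python3 -c "
from plant import job;print(job.sign_off())"
```

```text
the job is handed in; nothing more can be done
None
```

The job is handed in at about 20 s: I scanned the spent cassette's label, laid the scanner flat on the worktop, and am holding the cassette upright by its pinched catches, underside about 7 cm above the dock walls; `sign_off` returned no verdict.

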